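# Put two mallets away in their own shaped recesses

### The arm

A 6-joint arm with a two-finger parallel gripper is mounted at the origin on the work surface. World frame = base frame: x ahead of the robot, y to its left, z up, the work surface at z = 0. Lengths are in m, angles in rad, forces in N, time in s.
With the tool pointing down it reaches from about 0.35 to 0.85 m from the base axis. Payload 8.1 kg.
Tool frame: the origin (TCP) lies on the centre line of the jaws, within the pads' length; the fingertips stand 25 mm ahead of it and the grasp point (between the pads) lies 6 mm ahead of it; z points along the fingers, y is the line along which they close (so a half turn about z gives the same grasp; the last joint's range is limited). The gripper opens to 93 mm and grips with 3 to 60 N. Pads are 15 mm wide; open, the fingers measure 128 mm over their backs; the gripper's body (75 mm by 188 mm) begins 65 mm behind the grasp point.
Start: joints at [1.248, 0.13, 1.488, -0, 1.523, -0.085], TCP at [0.141, 0.583, 0.244] pointing down, gripper open.
Joint ranges: [-2.96, 2.96], [-0.89, 2.26], [0.02, 2.5], [-1.34, 4.48], [0, 2.73], [-2.66, 2.66]. Speed limits (rad/s): [2.39, 2.39, 2.79, 3.14, 3.14, 3.14].

### API

Orientations are given as [roll, pitch, yaw] about the fixed x, y, z axes, in that order (R = Rz(yaw) Ry(pitch) Rx(roll)).
In Python, from plant import status, imaging, workorder gives the robot as it stands.
- The arm moves only by the tool move_arm, never from a script. Its argument "commands" is a list that holds one entry, the list of rows, each a list of 4 numbers: the shift along the tool's x, y, z in m, then the turn about the tool's z in degrees. In form: [[[dx, dy, dz, spin], ...]]. A call has 1 to 8 rows; each row is the pose to reach, as a shift and turn from the pose commanded when the call began, along the tool's axes at that moment; what a row does not reach only later rows make up. A row lasts 1/10 s, in which the tool goes at most 50 mm and 8.59 degrees, less where a joint would pass 70% of its speed; a pose out of reach is approached as far as the arm can. A call with a gripper value outside its range is refused whole. "grip" is the opening, from -1 (shut) to 1 (fully open), set as the call begins (left out, the last holds). The fingers move at their own pace and stop on an object; "grip_force" is the grip in N (left out, the last holds). Time passes only in rows, so rows that repeat a pose let the fingers close. It gives the time, the measured TCP pose, the force, the opening and the grip force at its end, in the units of the state.
- status.sense(): the state, without advancing time (a new reading comes with each control period).
- imaging.read_camera(name): name is "side" or "top" or "wrist"; returns the picture (420x560x3 uint8, red, green, blue); there is no depth.
- imaging.get_calibration(name): a dict with "vfov" (degrees; the focal length in pixels is half the picture's height over the tangent of half this angle, whatever the lens; pixels are square), "cx", "cy" (the principal point, pixels), "rvec" (rotation vector, rad) and "tvec" (3), from world to camera coordinates, as OpenCV has them. Camera axes: x right, y down, z forward; pixel columns grow to the right and rows downward; lengths in m; the calibration is good to about 2 mm. The wrist camera is an equidistant fisheye: a pixel r from the principal point sees the ray r / f radians off the axis. A picture is of the moment at which its call begins: read the wrist's pose just before it. get_calibration takes no time and is no camera call; for the wrist camera it gives the pose at the moment of the call.
- workorder.close_job(): hands the job in; it is judged then, once.
The state is a dict: "clock": time; "joint_pos": joint angles; "joint_velocities": joint speeds; "tau": joint torques, N m; "eef_pos": TCP position; "tool_rot": TCP orientation; "force": force on the tool from outside, world axes, zero at the start; "moment": the same for the moment, N m; "opening": finger opening in m; "grasp_force": force on a finger pad.
Only numpy, scipy, OpenCV 4.12 (cv2) and the standard library are available. Lean on these libraries where they do the work, as an engineer would, in place of code of your own. Each camera call takes 0.05 s, during which the arm holds its last target. There are 200 camera calls.

### The job

The small mallet was put away in the large mallet's cutout. First move it to its own, smaller cutout in the other sloping rack, then put the large mallet from the bench in the large cutout. Seat each one fully home, flat on the floor of the recess that matches its shape, without dropping or ramming them, and leave the other things on the bench where they are.

Things in the scene. Friction and masses are not known exactly. Their poses are not given: they have to be found in the camera images.
- small_mallet: Small T-shaped wooden mallet, 133 long, 0.18 kg. Head 38 (x) x 66 (y) x 38 (z) mm, centred 47.5 mm to +x of the origin. Handle 95 (x) x 22 (y) x 24 (z), at mid-height of the head, to the -x end. Origin: on the handle axis, half-way along the whole length and half-way up. x points to the head, z up. Starts lying loosely in the large recess, head downhill. Balances about 38 mm to +x.
- large_mallet: Large T-shaped wooden mallet, 161 long, 0.34 kg. Head 46 (x) x 96 (y) x 46 (z) mm, centred 57.5 mm to +x of the origin. Handle 115 (x) x 28 (y) x 24 (z), at mid-height of the head, to the -x end. Origin: on the handle axis, half-way along the whole length and half-way up. x points to the head, z up. Starts flat on the bench, with its head pointing almost anywhere. Balances about 48 mm to +x.
- small_mallet_grip (a point): Point on the axis of the small mallet's handle, 21 mm from the head's face: a good place to grip across the handle (22 mm wide, top 12 mm above the axis).
- large_mallet_grip (a point): Point on the axis of the large mallet's handle, 21 mm from the head's face: a good place to grip across the handle (28 mm wide, top 12 mm above the axis).
- small_recess: T-shaped cutout, 14 mm deep, straight walls, grey floor, in a 175 x 108 mm plywood board sloping 30 degrees, face up and to the rack's front. It has the small mallet's outline plus 3 mm all round. Its frame is the small mallet's frame when seated centred: origin 5 mm above the board's face, 19 above the floor; x to the head end (level, across the slope, to the rack's +y), z out of the board.
- large_recess: T-shaped cutout, 16 mm deep, straight walls, grey floor, in a 203 x 138 mm plywood board sloping 30 degrees, face up and to the rack's front. It has the large mallet's outline plus 3 mm all round. Its frame is the large mallet's frame when seated centred: origin 7 mm above the board's face, 23 above the floor; x to the head end (downhill), z out of the board.
- small_rack: Fixed plywood stand that carries the small recess board. Origin on the bench under the board's centre; front is -x, z up. Board face 60 mm above the bench at its centre, 87 mm at its upper edge.
- large_rack: Fixed plywood stand that carries the large recess board. Origin on the bench under the board's centre; front is -x, z up. Board face 84 mm above the bench at its centre, 135 mm at its upper edge.
- finial: Bystander: plaster fruit finial, 100 mm across, 165 mm high, origin at the centre of its underside.
- jar: Bystander: white jar, 72 mm across, 90 mm high, origin at the centre of its underside.
- bowl: Bystander: dark rubber mixing bowl, 130 mm across, 60 mm high, origin at the centre of its underside.
- spatula: Bystander: spatula lying on the bench beyond the work.
There are look-alikes about, which are no part of the job. Leave any blue or purple look-alike of the large_mallet alone. Leave any orange look-alike of the small_mallet alone.

How it is judged:
On the way, in this order (a step that is already met when the one before it is completed fails the run):
1. the small mallet is seated in the small recess and let go (x of small_mallet in the frame of small_recess between -0.006 and 0.006 m and y of small_mallet in the frame of small_recess between -0.006 and 0.006 m and z of small_mallet in the frame of small_recess between -0.004 and 0.004 m and angle between the z axis of small_mallet and the z axis of small_recess, either way round below 0.07 rad and angle between the x axis of small_mallet and the x axis of small_recess, either way round below 0.12 rad and contact force between small_mallet and the fingers below 0.1 N and linear speed of small_mallet below 0.02 m/s and angular speed of small_mallet below 0.15 rad/s), for 0.2 s.
2. the large mallet is seated in the large recess and let go (x of large_mallet in the frame of large_recess between -0.006 and 0.006 m and y of large_mallet in the frame of large_recess between -0.006 and 0.006 m and z of large_mallet in the frame of large_recess between -0.004 and 0.004 m and angle between the z axis of large_mallet and the z axis of large_recess, either way round below 0.07 rad and angle between the x axis of large_mallet and the x axis of large_recess, either way round below 0.12 rad and contact force between large_mallet and the fingers below 0.1 N and linear speed of large_mallet below 0.02 m/s and angular speed of large_mallet below 0.15 rad/s), for 0.2 s.
At the end, for the whole second after the job is handed in: Each mallet lies in the recess of its own size, let go and at rest: origin within 6 mm of the recess's origin along the recess's x and y and 4 mm along its z, faces parallel within 4 degrees (0.07 rad) and handle along the slot within 0.12 rad (all of step 1 and all of step 2); the robot touches nothing.
It fails at once if the finial, jar, spatula or bowl is pushed, knocked over or taken away (moved more than 30 mm) (distance of any of finial, jar, spatula, bowl from where it was at the start of the episode above 0.03 m).
It fails at once if a mallet is dropped on or rammed into a rack (over 80 N) (contact force between any of small_mallet, large_mallet and small_rack above 80 N or contact force between any of small_mallet, large_mallet and large_rack above 80 N).
It also fails if it takes over 72 s, if anything falls off the work surface, if the arm or the gripper's body presses on something with over 40 N, if the wrist force passes 120 N, or if a joint passes its speed limit or range.

## Working session

There is one attempt and no reset: what is moved stays moved. The work goes in short steps, Python scripts to look and compute and a tool call to move; the robot and the scene stay as the last step left them, time stands still between calls to the robot, and variables do not carry over. Pictures are saved under pics/ and viewed, at most 10 in all, crops included, and the job is handed in when it is done.

Besides the shell and the picture viewer there is one more tool, called as name([rows], argument=value, ...), one row to a line, values as JSON. move_arm: Moves the arm, as the interface text tells. Its arguments: {"type":"object","properties":{"commands":{"type":"array"},"grip":{"type":"number"},"grip_force":{"type":"number"}},"required":["commands"]}

```bash
mkdir -p pics; ls
cat > h.py <<'E'
import numpy as np, cv2
from scipy.spatial.transform import Rotation as R
from plant import status, imaging, workorder
def cal(n):
    c=imaging.get_calibration(n); f=210/np.tan(np.radians(c['vfov'])/2)
    return f,c['cx'],c['cy'],R.from_rotvec(np.ravel(c['rvec'])).as_matrix(),np.ravel(c['tvec'])
def ray(n,uv,c=None):
    f,cx,cy,M,t=c or cal(n); d=np.array([uv[0]-cx,uv[1]-cy],float)
    if n=='wrist':
        r=np.hypot(*d)+1e-9; th=r/f; v=np.array([*(d/r*np.sin(th)),np.cos(th)])
    else: v=np.array([*(d/f),1.])
    return -M.T@t, M.T@v/np.linalg.norm(v)
def onz(n,uv,z,c=None):
    o,d=ray(n,uv,c); return o+d*(z-o[2])/d[2]
def onplane(n,uv,p,nn,c=None):
    o,d=ray(n,uv,c); return o+d*(np.dot(np.subtract(p,o),nn)/np.dot(d,nn))
def proj(n,P,c=None):
    f,cx,cy,M,t=c or cal(n); q=M@np.asarray(P,float)+t
    if n=='wrist':
        r=np.hypot(q[0],q[1])+1e-9; return np.array([cx,cy])+q[:2]/r*f*np.arctan2(r,q[2])
    return np.array([cx,cy])+f*q[:2]/q[2]
def save(im,name): cv2.imwrite('pics/'+name,im[:,:,::-1])
E
python3 - <<'E'
from h import *
s=status.sense(); print({k:np.round(v,3).tolist() for k,v in s.items()})
t=imaging.read_camera('top'); d=imaging.read_camera('side'); w=imaging.read_camera('wrist')
for n,i in (('top',t),('side',d),('wrist',w)): save(i,n+'0.png'); c=cal(n); print(n,np.round(c[0],1),c[1:3],np.round(-c[3].T@c[4],3),np.round(c[3],2).tolist())
E
```

```text
pics
{'clock': 0.0, 'joint_pos': [1.248, 0.131, 1.489, -0.0, 1.523, -0.085], 'joint_velocities': [-0.0, 0.001, -0.001, -0.002, -0.001, 0.001], 'tau': [-0.001, -55.983, -49.177, 0.077, 0.035, -0.0], 'eef_pos': [0.141, 0.583, 0.243], 'tool_rot': [-3.14, -0.0, 2.904], 'force': [0.666, 0.178, -0.671], 'moment': [0.023, 0.05, 0.025], 'grasp_force': 0.0, 'opening': 0.093}
top 419.6 (276.95794478408294, 207.50573675038027) [ 0.461 -0.008  1.352] [[-0.01, -1.0, 0.01], [-1.0, 0.01, -0.09], [0.09, -0.01, -1.0]]
side 443.7 (278.71670274161994, 216.32662513234743) [ 0.145 -1.226  0.997] [[0.94, -0.35, -0.0], [-0.2, -0.53, -0.82], [0.29, 0.77, -0.57]]
wrist 325.2 (284.8882380609885, 211.2458349915677) [0.065 0.602 0.383] [[0.24, 0.97, -0.0], [0.93, -0.23, 0.28], [0.27, -0.07, -0.96]]
```

View pics/top0.png

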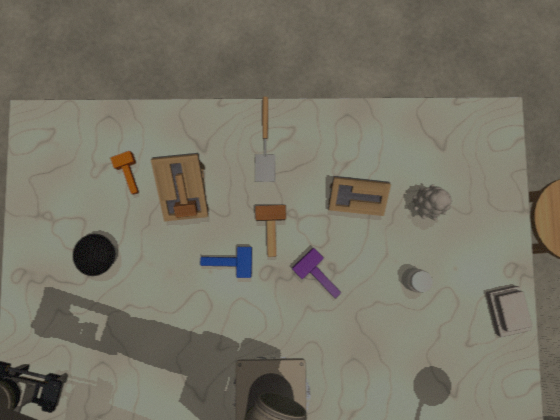

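View pics/side0.png

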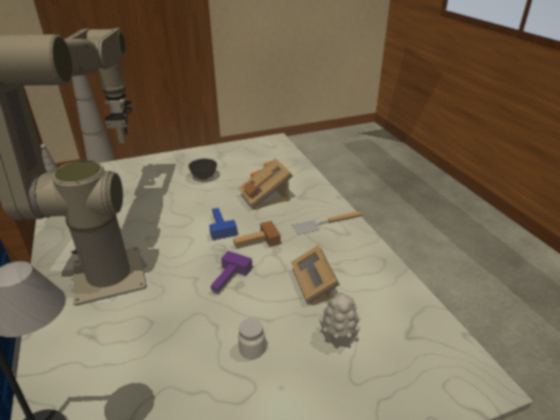

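The top view has three T shapes like the large mallet:
- (270,228): brown head with a plain wood handle.
- (230,262): blue.
- (318,272): purple.

For the small mallet there are two candidates: (180,190), brown and lying in the large rack, and (125,172), orange. The wooden ones fit the description. I'll measure these roughly and confirm them in one enlarged crop.

Run:
```python
from h import *
for nm,uv,z in (('Lrack c',(180,187),.084),('Smallhead',(185,211),.07),('Smallhandle end',(179,166),.11),('Lhead',(270,212),.046),('Lhandle end',(272,256),.035),('Srack c',(360,196),.06),('finial',(430,202),.08),('jar',(415,280),.05),('bowl',(95,255),.05),('blue',(230,262),.03),('purple',(315,272),.03),('orange',(125,170),.03),('spat',(264,168),.01)):
    print(nm,np.round(onz('top',uv,z),3))
t=cv2.imread('pics/top0.png')
save(cv2.resize(t[130:310,80:400],None,fx=2.5,fy=2.5,interpolation=cv2.INTER_CUBIC)[:,:,::-1],'top0c.png')
```

```text
Lrack c [0.641 0.269 0.084]
Smallhead [0.568 0.256 0.07 ]
Smallhandle end [0.7   0.267 0.11 ]
Lhead [ 0.565 -0.004  0.046]
Lhandle end [ 0.428 -0.009  0.035]
Srack c [ 0.611 -0.284  0.06 ]
finial [ 0.588 -0.494  0.08 ]
jar [ 0.35  -0.449  0.05 ]
bowl [0.437 0.534 0.05 ]
blue [0.411 0.122 0.03 ]
purple [ 0.377 -0.143  0.03 ]
orange [0.704 0.455 0.03 ]
spat [0.711 0.014 0.01 ]
```

View pics/top0c.png

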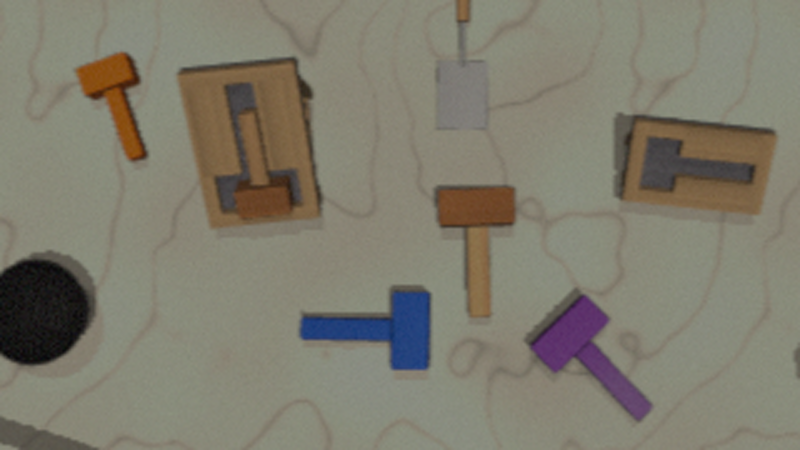

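The crop confirms the targets. The wooden small mallet is in the large rack with its head at top (185,211). The wooden large mallet is on the bench with its head at (270,212). The blue, purple and orange look-alikes stay put. Next I'll move over the large rack for a close look.

```bash
cat >> h.py <<'E'
def plan(x,y,z,yaw=None):
    s=status.sense(); M=R.from_euler('xyz',s['tool_rot']).as_matrix(); d=M.T@(np.array([x,y,z])-s['eef_pos'])
    y0=s['tool_rot'][2]; sp=0 if yaw is None else -np.degrees((yaw-y0+np.pi)%(2*np.pi)-np.pi)
    print('clk',round(s['clock'],2),'pos',np.round(s['eef_pos'],4),'rot',np.round(s['tool_rot'],3),'j6',round(s['joint_pos'][5],2),'MOVE',np.round(d,4),'spin',round(sp,1))
E
python3 -c "
from h import *
plan(.6,.27,.26,np.pi)"
```

```text
clk 0.15 pos [0.1412 0.5827 0.2428] rot [-3.14  -0.     2.904] j6 -0.09 MOVE [-0.5196 -0.1959 -0.0169] spin -13.6
```

move_arm([
  [[-0.51,-0.196,-0.015,-13.6],[-0.51,-0.196,-0.015,-13.6],[-0.51,-0.196,-0.015,-13.6],[-0.51,-0.196,-0.015,-13.6],[-0.51,-0.196,-0.015,-13.6],[-0.51,-0.196,-0.015,-13.6],[-0.51,-0.196,-0.015,-13.6],[-0.51,-0.196,-0.015,-13.6]],
])

```text
clock: 0.95
eef_pos: [0.4694, 0.3558, 0.2544]
tool_rot: [-3.142, -0.0, 3.141]
force: [0.7, 0.0, -0.1]
opening: 0.0933
grasp_force: 0.0
```

```bash
python3 -c "
from h import *
plan(.6,.27,.26,np.pi)"
```

```text
clk 0.95 pos [0.4694 0.3558 0.2544] rot [-3.142 -0.     3.141] j6 -1.01 MOVE [-0.1306 -0.0857 -0.0056] spin -0.0
```

move_arm([
  [[-0.11,-0.086,-0.005,0],[-0.11,-0.086,-0.005,0],[-0.11,-0.086,-0.005,0],[-0.11,-0.086,-0.005,0],[-0.11,-0.086,-0.005,0],[-0.11,-0.086,-0.005,0]],
])

```text
clock: 1.55
eef_pos: [0.5773, 0.2719, 0.2592]
tool_rot: [3.141, -0.001, -3.141]
force: [-0.5, -0.1, -0.3]
opening: 0.093
grasp_force: 0.0
```

Run:
```python
from h import *
plan(.6,.27,.26,np.pi)
c=cal('wrist'); w=imaging.read_camera('wrist'); save(w,'w1.png'); import pickle; pickle.dump((w,c),open('w1.pkl','wb'))
```

```text
clk 1.55 pos [0.5773 0.2719 0.2592] rot [ 3.141e+00 -1.000e-03 -3.141e+00] j6 -1.21 MOVE [-0.0227 -0.0019 -0.0009] spin 0.0
```

View pics/w1.png

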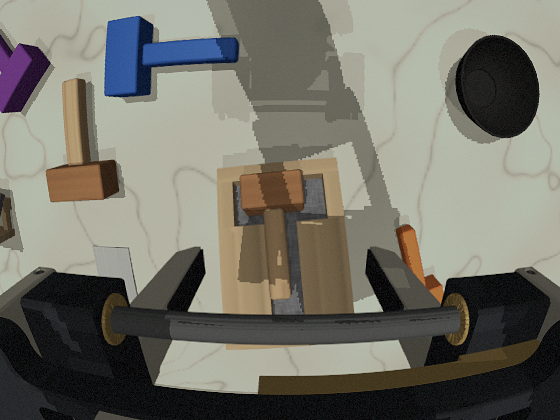

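The wrist view shows the large rack board with its lower edge running from about (217,170) to (338,158). The small mallet's head is at about (272,190) and its handle runs to (280,298). I'll enlarge it to read off the corners.

Run:
```python
from h import *
w=cv2.imread('pics/w1.png'); k=cv2.resize(w[150:320,205:370],None,fx=3.5,fy=3.5,interpolation=cv2.INTER_CUBIC); k=np.clip(k*1.3,0,255).astype(np.uint8)
save(k[:,:,::-1],'w1c.png')
```

```text
(no output)
```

View pics/w1c.png

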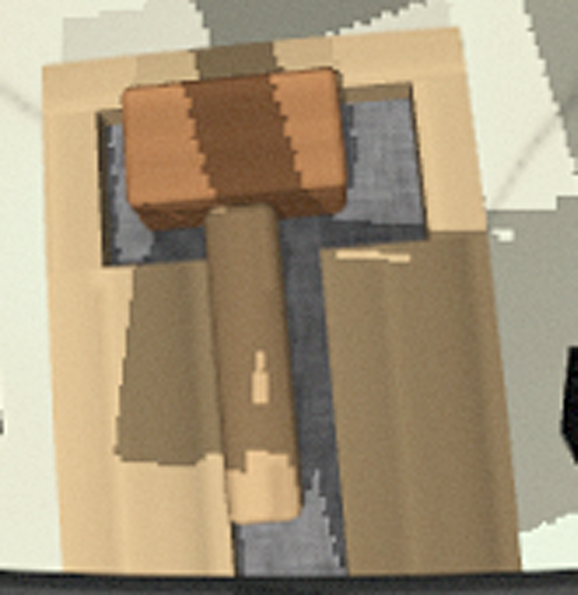

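```bash
cat >> h.py <<'E'
from scipy.optimize import least_squares
s30,c30=.5,np.sqrt(3)/2
def rack(p,h,kind):
    """recess frame -> world: rotation matrix, origin. p=(x,y,yaw)"""
    Rz=R.from_euler('z',p[2]).as_matrix(); n=np.array([-s30,0,c30])
    x=np.array([-c30,0,-s30]) if kind=='L' else np.array([0,1.,0])
    M=Rz@np.stack([x,np.cross(n,x),n],1)
    return M,np.array([p[0],p[1],h])+M[:,2]*(.007 if kind=='L' else .005)
def fitrack(kind,h,pts,uvs,c,p0,cam='wrist'):
    def e(p):
        M,o=rack(p,h,kind); return np.ravel([proj(cam,o+M@q,c)-u for q,u in zip(pts,uvs)])
    r=least_squares(e,p0,loss='soft_l1'); return r.x,np.round(r.fun.reshape(-1,2),1)
E
python3 - <<'E'
from h import *; import pickle
w,c=pickle.load(open('w1.pkl','rb')); cr=lambda u:np.array(u)/3.5+[205,150]
a,b=.1015,.069; f=-.007
pts=np.array([[a,b,f],[a,-b,f],[.0835,.051,f],[.0835,-.051,f],[.0315,-.051,f],[.0315,.051,f],[.0315,-.017,f]])
uv=[cr(u) for u in [(42,67),(459,27),(100,112),(411,84),(427,240),(104,266),(320,250)]]
p,res=fitrack('L',.084,pts,uv,c,[.64,.27,0]); print('Lrack',np.round(p,4)); print(res.tolist())
M,o=rack(p,.084,'L'); print('origin',np.round(o,4))
# mallet: in the recess frame, head top plane z = -23+38 => +15; handle top z= -23+19+12=8
for nm,u,z in [('h1',(124,90),.015),('h2',(338,69),.015),('h3',(345,185),.015),('h4',(131,206),.015),('hl',(207,215),.008),('hr',(277,215),.008),('el',(232,522),.008),('er',(300,517),.008)]:
    P=onplane('wrist',cr(u),o+M[:,2]*z,M[:,2],c); print(nm,np.round(M.T@(P-o),4),np.round(P,4))
E
```

```text
Lrack [0.6368 0.2706 0.0917]
[[-0.3, -0.5], [0.4, -0.2], [-1.3, -0.2], [0.3, -0.5], [1.0, 0.3], [-0.6, 1.0], [0.1, 0.3]]
origin [0.6333 0.2703 0.0901]
h1 [0.0815 0.0378 0.015 ] [0.5591 0.2255 0.0623]
h2 [ 0.0818 -0.027   0.015 ] [0.5529 0.2899 0.0621]
h3 [ 0.0458 -0.0256  0.015 ] [0.584  0.2915 0.0802]
h4 [0.0452 0.0372 0.015 ] [0.5903 0.2289 0.0805]
hl [0.0422 0.0157 0.008 ] [0.5944 0.2509 0.0759]
hr [ 0.0403 -0.005   0.008 ] [0.5941 0.2717 0.0768]
el [-0.0481  0.0148  0.008 ] [0.6722 0.259  0.121 ]
er [-0.0481 -0.0046  0.008 ] [0.6704 0.2783 0.121 ]
```

Run:
```python
from h import *
M,o=rack([.6368,.2706,.0917],.084,'L')
P=o+M@np.array([.0275,.0052,.004]); F=o+M@np.array([.0275,.0052,-.007])
# face height directly under P
zf=F[2]+ (np.dot(P[:2]-F[:2], [np.cos(.0917),np.sin(.0917)]))*np.tan(np.pi/6)
print(P,zf,'tcp z',zf+.031)
plan(P[0],P[1],zf+.031+.06,np.pi+.0917)
```

```text
[0.60808364 0.26273736 0.07977628] 0.06707457351945705 tcp z 0.09807457351945705
clk 1.6 pos [0.5772 0.2722 0.2593] rot [ 3.142e+00 -1.000e-03 -3.141e+00] j6 -1.21 MOVE [-0.031  -0.0095  0.1012] spin -5.2
```

move_arm([
  [[-0.031,-0.0095,0.03,-5.2],[-0.031,-0.0095,0.07,-5.2],[-0.031,-0.0095,0.101,-5.2],[-0.031,-0.0095,0.125,-5.2],[-0.031,-0.0095,0.14,-5.2],[-0.031,-0.0095,0.14,-5.2],[-0.031,-0.0095,0.14,-5.2],[-0.031,-0.0095,0.14,-5.2]],
])

```text
clock: 2.4
eef_pos: [0.6102, 0.2625, 0.122]
tool_rot: [3.141, 0.003, -3.051]
force: [0.3, -0.7, -0.2]
opening: 0.0926
grasp_force: 0.0
```

Run:
```python
from h import *
plan(.6081,.2627,.098,np.pi+.0917)
print(status.sense()['force'])
```

```text
clk 2.4 pos [0.6102 0.2625 0.122 ] rot [ 3.141e+00  3.000e-03 -3.051e+00] j6 -1.33 MOVE [0.0021 0.0003 0.024 ] spin -0.1
[ 0.27286666 -0.69812236 -0.22742689]
```

move_arm([
  [[0,0,0.01,0],[0,0,0.021,0],[0,0,0.021,0],[0,0,0.021,0]],
])

```text
clock: 2.8
eef_pos: [0.609, 0.2619, 0.0983]
tool_rot: [3.141, -0.0, -3.051]
force: [-1.4, 1.2, 3.4]
opening: 0.093
grasp_force: 1.7
```

move_arm([
  [[0,0,0,0],[0,0,0,0],[0,0,0,0],[0,0,0,0],[0,0,0,0],[0,0,0,0]],
], grip=-0.7, grip_force=12)

```text
clock: 3.4
eef_pos: [0.609, 0.2617, 0.0984]
tool_rot: [-3.141, -0.0, -3.051]
force: [-1.2, -0.0, 1.2]
opening: 0.0495
grasp_force: 1.1
```

move_arm([
  [[0,0,0,0],[0,0,0,0],[0,0,0,0],[0,0,0,0],[0,0,0,0],[0,0,0,0],[0,0,0,0]],
])

```text
clock: 4.1
eef_pos: [0.609, 0.2617, 0.0984]
tool_rot: [-3.141, -0.0, -3.051]
force: [-1.1, -1.1, 0.3]
opening: 0.0216
grasp_force: 12.2
```

move_arm([
  [[0,0,-0.003,0],[0,0,-0.008,0],[0,0,-0.015,0],[0,0,-0.025,0],[0,0,-0.04,0],[0,0,-0.055,0],[0,0,-0.07,0],[0,0,-0.07,0]],
])

```text
clock: 4.9
eef_pos: [0.611, 0.2624, 0.173]
tool_rot: [3.14, 0.006, -3.051]
force: [0.7, 0.1, -1.8]
opening: 0.0216
grasp_force: 12.0
```

Run:
```python
from h import *
plan(.46,-.29,.2,np.pi/2)
c=cal('wrist'); w=imaging.read_camera('wrist'); save(w,'w2.png'); import pickle; pickle.dump((w,c),open('w2.pkl','wb'))
```

```text
clk 4.9 pos [0.611  0.2624 0.173 ] rot [ 3.14   0.006 -3.051] j6 -1.33 MOVE [ 0.2001 -0.5365 -0.029 ] spin 95.2
```

View pics/w2.png

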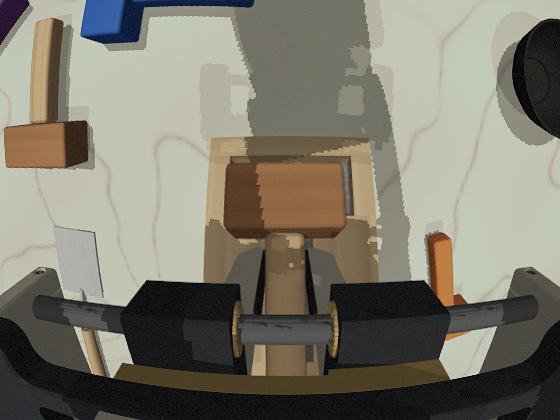

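The small mallet is lifted cleanly, head at (285,200) and handle between the pads. Next I'll carry it to the free spot in front of the small rack.

move_arm([
  [[0.0,-0.03,-0.03,8],[0.2,-0.53,-0.03,100],[0.2,-0.53,-0.03,100],[0.2,-0.53,-0.03,100],[0.2,-0.53,-0.03,100],[0.2,-0.53,-0.03,100],[0.2,-0.53,-0.03,100],[0.2,-0.53,-0.03,100]],
])

```text
clock: 5.75
eef_pos: [0.5103, -0.105, 0.1978]
tool_rot: [-3.141, -0.001, 2.036]
force: [0.6, -0.2, -1.3]
opening: 0.0222
grasp_force: 12.0
```

Run:
```python
from h import *
plan(.46,-.29,.2,np.pi/2-.085)
```

```text
clk 5.75 pos [ 0.5103 -0.105   0.1978] rot [-3.141e+00 -1.000e-03  2.036e+00] j6 -0.77 MOVE [-0.1427 -0.128  -0.0022] spin 31.5
```

move_arm([
  [[-0.14,-0.12,0,31.5],[-0.14,-0.12,0,31.5],[-0.14,-0.12,0,31.5],[-0.14,-0.12,0,31.5],[-0.14,-0.12,0,31.5],[-0.14,-0.12,0.0,31.5],[-0.14,-0.12,0.03,31.5],[-0.14,-0.12,0.06,31.5]],
])

```text
clock: 6.55
eef_pos: [0.4695, -0.2817, 0.1387]
tool_rot: [3.139, 0.001, 1.495]
force: [0.4, -0.3, -1.8]
opening: 0.0218
grasp_force: 12.0
```

Run:
```python
from h import *
plan(.46,-.29,.1,np.pi/2-.085)
d=imaging.read_camera('side'); save(cv2.resize(d[200:400,150:400],None,fx=3,fy=3),'s1.png')
```

```text
clk 6.55 pos [ 0.4695 -0.2817  0.1387] rot [3.139e+00 1.000e-03 1.495e+00] j6 -0.56 MOVE [-0.0089 -0.009   0.0387] spin 0.6
```

View pics/s1.png

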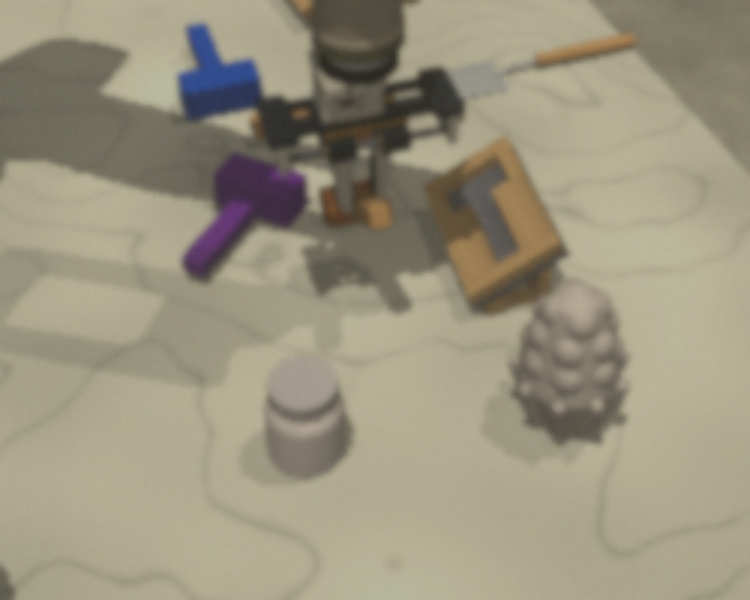

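move_arm([
  [[0,0,0.02,0],[0,0,0.04,0],[0,0,0.056,0],[0,0,0.066,0],[0,0,0.072,0],[0,0,0.078,0],[0,0,0.084,0],[0,0,0.089,0]],
], grip_force=5)

```text
clock: 7.4
eef_pos: [0.4688, -0.2828, 0.0497]
tool_rot: [3.141, 0.0, 1.493]
force: [-0.1, -0.7, -0.7]
opening: 0.0216
grasp_force: 5.0
```

move_arm([
  [[0,0,0.003,0],[0,0,0.005,0],[0,0,0.005,0],[0,0,0.005,0]],
])

```text
clock: 7.8
eef_pos: [0.468, -0.2823, 0.0442]
tool_rot: [-3.141, -0.001, 1.492]
force: [0.5, 0.1, -1.0]
opening: 0.0222
grasp_force: 5.0
```

move_arm([
  [[0,0,0,0],[0,0,0,0],[0,0,-0.01,0],[0,0,-0.04,0],[0,0,-0.09,0],[0,0,-0.14,0],[0,0,-0.19,8],[0,0,-0.24,16]],
], grip=1)

```text
clock: 8.6
eef_pos: [0.468, -0.2824, 0.2877]
tool_rot: [3.14, 0.0, 1.208]
force: [0.5, 0.1, 0.2]
opening: 0.0813
grasp_force: 0.0
```

Run:
```python
from h import *
plan(.42,-.28,.3,-.085)
```

```text
clk 8.6 pos [ 0.468  -0.2824  0.2877] rot [3.14  0.    1.208] j6 -0.27 MOVE [-0.0148 -0.0457 -0.0123] spin 74.1
```

move_arm([
  [[-0.015,-0.045,-0.01,60],[-0.015,-0.045,-0.01,60],[-0.015,-0.045,-0.01,60],[-0.015,-0.045,-0.01,60],[-0.015,-0.045,-0.01,60],[-0.015,-0.045,-0.01,60],[-0.015,-0.045,-0.01,60],[-0.015,-0.045,-0.01,60]],
])

```text
clock: 9.4
eef_pos: [0.4209, -0.281, 0.2955]
tool_rot: [3.141, -0.001, 0.164]
force: [0.8, 0.4, 0.1]
opening: 0.0928
grasp_force: 0.0
```

move_arm([
  [[0,0,0,8],[0,0,0,12],[0,0,0,12],[0,0,0,12]],
])

```text
clock: 9.8
eef_pos: [0.4209, -0.281, 0.2949]
tool_rot: [3.141, -0.0, -0.038]
force: [0.7, -0.6, 0.1]
opening: 0.0932
grasp_force: 0.0
```

Run:
```python
from h import *
plan(.42,-.28,.3,-.085)
c=cal('wrist'); w=imaging.read_camera('wrist'); save(w,'w3.png'); import pickle; pickle.dump((w,c),open('w3.pkl','wb'))
# crop spanning projected mallet+rack
pp=np.array([proj('wrist',P,c) for P in [(.47,-.2,.04),(.47,-.38,.04),(.67,-.19,.08),(.67,-.39,.08)]]); print(pp.round())
lo=np.clip(pp.min(0)-15,0,None).astype(int); hi=pp.max(0).astype(int)+20; hi=np.minimum(hi,[560,420])
k=w[lo[1]:hi[1],lo[0]:hi[0]]; s=min(800/k.shape[1],600/k.shape[0]); print('lo',lo,'scale',s)
k=cv2.resize(k,None,fx=s,fy=s,interpolation=cv2.INTER_CUBIC); save(np.clip(k*1.3,0,255).astype(np.uint8)[:600,:800],'w3c.png')
```

```text
clk 9.8 pos [ 0.4209 -0.281   0.2949] rot [ 3.141 -0.    -0.038] j6 0.92 MOVE [-0.0009 -0.0009 -0.0051] spin 2.7
[[218. 146.]
 [364. 141.]
 [196. -19.]
 [373. -24.]]
lo [181   0] scale 3.6144578313253013
```

View pics/w3c.png

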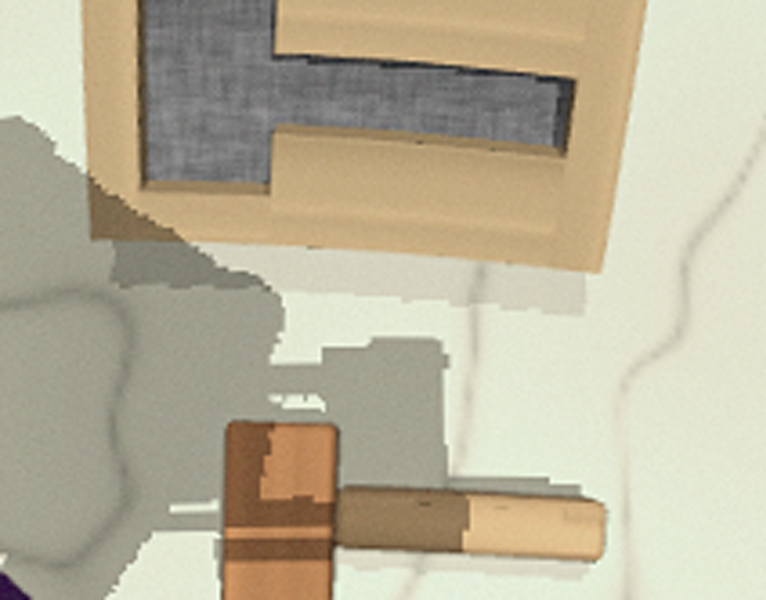

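Run:
```python
from h import *; import pickle
w,c=pickle.load(open('w3.pkl','rb')); cr=lambda u:np.array(u)/3.6145+[181,0]
f=-.005
pts=np.array([[.0875,.054,f],[-.0875,.054,f],[.0255,-.014,f],[-.0695,-.014,f],[-.0695,.014,f],[.0255,.014,f],[.0695,.036,f],[.0255,.036,f]])
uv=[cr(u) for u in [(91,240),(601,272),(274,55),(575,79),(567,158),(274,130),(141,190),(270,194)]]
p,res=fitrack('S',.060,pts,uv,c,[.61,-.284,-.08]); print('Srack',np.round(p,4)); print(res.tolist())
M,o=rack(p,.060,'S'); print('origin',np.round(o,4),'x',M[:,0])
for nm,u,z in [('hUL',(226,422),.038),('hUR',(339,424),.038),('hR',(333,590),.038),('hL',(222,590),.038),('t1',(342,487),.031),('t2',(603,501),.031),('b1',(338,547),.031),('b2',(600,561),.031)]:
    print(nm,np.round(onz('wrist',cr(u),z,c),4))
```

```text
Srack [ 0.6086 -0.2809 -0.1143]
[[-0.4, -0.2], [0.3, 0.3], [0.2, -1.0], [1.0, -0.5], [-0.1, -0.1], [-0.5, 0.8], [-0.5, 0.3], [0.1, 0.2]]
origin [ 0.6062 -0.2806  0.0643] x [0.11407214 0.99347247 0.        ]
hUL [ 0.5044 -0.2336  0.038 ]
hUR [ 0.5017 -0.2715  0.038 ]
hR [ 0.4453 -0.267   0.038 ]
hL [ 0.4471 -0.2291  0.038 ]
t1 [ 0.48   -0.2714  0.031 ]
t2 [ 0.4728 -0.3613  0.031 ]
b1 [ 0.4593 -0.2691  0.031 ]
b2 [ 0.4518 -0.36    0.031 ]
```

The enlarged crop gives a consistent fit of under 1 px. The small recess is at crop (140..575, 0..193), and the small mallet lies flat with its head at crop (280,510). Next I regrip the mallet by its uphill ear across the head, so that it can roll to the 30° slope.

Run:
```python
from h import *
plan(.4944,-.2534,.051,-.08)
```

```text
clk 9.85 pos [ 0.4209 -0.281   0.2948] rot [ 3.141 -0.    -0.039] j6 0.92 MOVE [ 0.0723 -0.0305  0.2439] spin 2.3
```

move_arm([
  [[0.04,-0.017,0.03,2.3],[0.0723,-0.0305,0.07,2.3],[0.0723,-0.0305,0.11,2.3],[0.0723,-0.0305,0.15,2.3],[0.0723,-0.0305,0.18,2.3],[0.0723,-0.0305,0.2,2.3],[0.0723,-0.0305,0.2,2.3],[0.0723,-0.0305,0.2,2.3]],
])

```text
clock: 10.65
eef_pos: [0.4945, -0.2537, 0.095]
tool_rot: [-3.141, 0.0, -0.082]
force: [0.1, 0.1, 0.4]
opening: 0.0928
grasp_force: 0.0
```

Run:
```python
from h import *
plan(.4944,-.2534,.051,-.08)
```

```text
clk 10.65 pos [ 0.4945 -0.2537  0.095 ] rot [-3.141  0.    -0.082] j6 1.09 MOVE [-0.0001 -0.0003  0.044 ] spin -0.1
```

move_arm([
  [[0,0,0.025,0],[0,0,0.044,0],[0,0,0.044,0],[0,0,0.044,0],[0,0,0.044,0],[0,0,0.044,0],[0,0,0.044,0],[0,0,0.044,0]],
], grip=-0.4, grip_force=8)

```text
clock: 11.45
eef_pos: [0.495, -0.2539, 0.0514]
tool_rot: [3.141, -0.001, -0.084]
force: [-0.6, 2.2, 3.7]
opening: 0.0381
grasp_force: 8.0
```

move_arm([
  [[0,0,0,0],[0,0,0,0],[0,0,0,0],[0,0,0,0]],
])

```text
clock: 11.85
eef_pos: [0.4951, -0.2539, 0.0515]
tool_rot: [3.141, -0.001, -0.083]
force: [-0.8, 1.6, 6.6]
opening: 0.038
grasp_force: 8.0
```

move_arm([
  [[-0.002,0,-0.003,0],[-0.004,0,-0.006,0],[-0.0065,0,-0.0095,0],[-0.01,0,-0.0135,0],[-0.0145,0,-0.0175,0],[-0.019,0,-0.021,0],[-0.0235,0,-0.0242,0],[-0.0235,0,-0.0242,0]],
], grip_force=3)

```text
clock: 12.65
eef_pos: [0.4707, -0.2519, 0.0753]
tool_rot: [3.141, -0.0, -0.084]
force: [-0.5, -0.0, -0.9]
opening: 0.0379
grasp_force: 3.0
```

move_arm([
  [[0,0,0,0],[0,0,0,0],[0,0,0,0]],
])

```text
clock: 12.95
eef_pos: [0.4713, -0.2519, 0.0748]
tool_rot: [3.141, -0.0, -0.083]
force: [1.0, -0.2, 0.5]
opening: 0.0381
grasp_force: 3.0
```

Run:
```python
from h import *
plan(.4944,-.2534,.051,-.08)
d=imaging.read_camera('side'); c=cal('wrist'); w=imaging.read_camera('wrist'); save(w,'w4.png')
a=cv2.resize(d[235:315,240:320],None,fx=5,fy=5,interpolation=cv2.INTER_CUBIC)
b=cv2.resize(w[60:320,150:410],(400,400),interpolation=cv2.INTER_CUBIC)
print([proj('side',P).round() for P in [(.47,-.25,.05)]])
save(np.clip(np.hstack([a,b])*1.2,0,255).astype(np.uint8),'m4.png')
```

```text
clk 12.95 pos [ 0.4713 -0.2519  0.0748] rot [ 3.141 -0.    -0.083] j6 1.07 MOVE [ 0.0231 -0.0004  0.0238] spin -0.2
[array([267., 277.])]
```

View pics/m4.png

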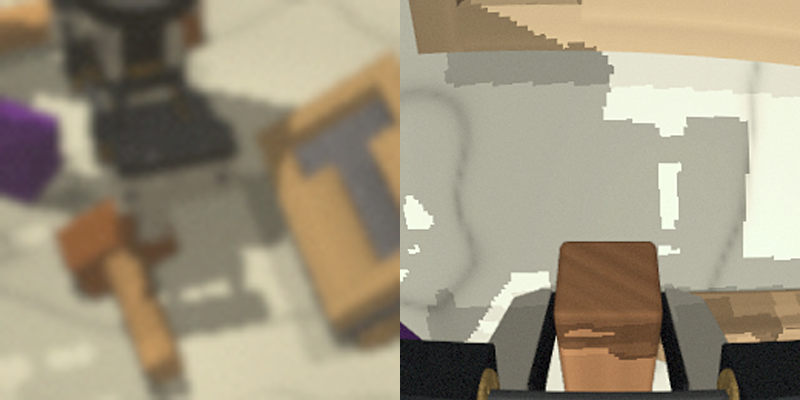

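Run:
```python
from h import *
c=cal('wrist'); w=cv2.imread('pics/w4.png')
for th in (0,10,20,30,40,50):
    t=np.radians(th); out=[]
    for (u,z) in ((33,-19),(33,19),(-33,19)):
        du,dz=(u-24)/1e3,(z-13)/1e3
        h=du*np.cos(t)-dz*np.sin(t); v=du*np.sin(t)+dz*np.cos(t)
        out.append(proj('wrist',np.array([.4713+h,-.2519-.08*h,.0558+v]),c).round(1))
    print(th,out)
col=w[200:330,280:300].mean(1); g=col.mean(1); 
print([(200+i,round(float(x))) for i,x in enumerate(np.diff(g)) if abs(x)>5], col[::6].round().astype(int).tolist())
```

```text
0 [array([285.9, 232.5]), array([286.2, 257.7]), array([286.4, 354.7])]
10 [array([285.9, 225.3]), array([286.2, 261. ]), array([286.3, 344.7])]
20 [array([285.9, 219. ]), array([286.3, 264.6]), array([286.2, 333.6])]
30 [array([285.9, 213.8]), array([286.3, 268.2]), array([286.2, 321.5])]
40 [array([286. , 209.9]), array([286.3, 271.9]), array([286.1, 308.6])]
50 [array([286. , 207.5]), array([286.3, 275.4]), array([286. , 295.3])]
[(215, -11), (216, -89), (217, 22), (271, -10), (275, 22), (277, -19), (283, 6), (285, 8), (288, -7), (291, 6), (293, 17), (313, -29), (314, -43), (315, 5), (318, 5), (319, 8)] [[134, 149, 150], [135, 150, 151], [135, 150, 150], [44, 68, 98], [46, 69, 98], [43, 66, 94], [46, 70, 100], [46, 70, 100], [46, 70, 99], [48, 72, 102], [48, 72, 103], [53, 80, 113], [40, 61, 88], [41, 62, 89], [46, 69, 99], [55, 82, 116], [70, 104, 145], [70, 104, 145], [69, 104, 144], [55, 78, 106], [58, 59, 59], [62, 62, 61]]
```

The wrist image's face edges, at rows 216.5 and 271, match a 30° roll. I'll clamp and lift.

move_arm([
  [[0,0,0,0],[0,0,0,0],[0,0,-0.01,0],[0,0,-0.03,0],[0,0,-0.06,0],[0,0,-0.09,0],[0,0,-0.09,0]],
], grip_force=35)

```text
clock: 13.75
eef_pos: [0.4734, -0.2531, 0.1702]
tool_rot: [3.138, -0.007, -0.083]
force: [0.2, -0.8, -0.3]
opening: 0.0375
grasp_force: 35.0
```

```bash
cat >> h.py <<'E'
PS=[.6086,-.2809,-.1143]; PL=[.6368,.2706,.0917]
def tgtS(off):
    M,o=rack(PS,.060,'S'); X=np.array([np.cos(PS[2]),np.sin(PS[2]),0])
    return o+M[:,0]*.0475+M[:,2]*off+X*.0154+np.array([0,0,.0435])
E
python3 - <<'E'
from h import *
print(tgtS(0),tgtS(.03))
plan(*tgtS(.03),-.1143)
c=cal('wrist'); w=imaging.read_camera('wrist'); g=w[200:330,280:300].mean((1,2))
print([(200+i,round(float(x))) for i,x in enumerate(np.diff(g)) if abs(x)>8])
E
```

```text
[ 0.62683326 -0.23518121  0.10783013] [ 0.61193114 -0.23347044  0.13381089]
clk 13.75 pos [ 0.4734 -0.2531  0.1702] rot [ 3.138 -0.007 -0.083] j6 1.07 MOVE [ 0.1362 -0.0313  0.0372] spin 1.8
[(203, 19), (204, 13), (205, 11), (215, -24), (216, -116), (217, 20), (274, 18), (279, -16), (286, 13), (292, 27), (313, -28), (314, -42), (323, 8)]
```

move_arm([
  [[0.03,-0.007,0,0.6],[0.07,-0.016,0,1.2],[0.11,-0.025,0,1.8],[0.134,-0.0313,0,1.8],[0.134,-0.0313,0.01,1.8],[0.134,-0.0313,0.02,1.8],[0.134,-0.0313,0.02,1.8],[0.134,-0.0313,0.02,1.8]],
])

```text
clock: 14.6
eef_pos: [0.6055, -0.2317, 0.1434]
tool_rot: [-3.141, 0.003, -0.116]
force: [-0.5, -0.0, -0.8]
opening: 0.0373
grasp_force: 35.0
```

Run:
```python
from h import *
plan(*tgtS(.03),-.1143); plan(*tgtS(.0),-.1143)
c=cal('wrist'); w=imaging.read_camera('wrist'); save(w,'w5.png'); g=w[200:330,280:300].mean((1,2))
print([(200+i,round(float(x))) for i,x in enumerate(np.diff(g)) if abs(x)>8])
```

```text
clk 14.6 pos [ 0.6055 -0.2317  0.1434] rot [-3.141e+00  3.000e-03 -1.160e-01] j6 1.24 MOVE [0.0066 0.001  0.0096] spin -0.1
clk 14.6 pos [ 0.6055 -0.2317  0.1434] rot [-3.141e+00  3.000e-03 -1.160e-01] j6 1.24 MOVE [0.0217 0.001  0.0355] spin -0.1
[(216, -13), (217, 16), (275, 16), (279, -16), (287, 13), (292, 26), (313, -29), (314, -46), (319, 9)]
```

move_arm([
  [[0.0066,0.001,0.0096,0],[0.0066,0.001,0.0096,0],[0.0096,0.001,0.0148,0],[0.0126,0.001,0.02,0],[0.0156,0.001,0.0252,0],[0.0182,0.001,0.0295,0],[0.0182,0.001,0.0295,0],[0.0182,0.001,0.0295,0]],
])

```text
clock: 15.45
eef_pos: [0.6251, -0.2347, 0.115]
tool_rot: [-3.141, 0.001, -0.115]
force: [-0.5, -0.6, -1.8]
opening: 0.0374
grasp_force: 35.0
```

Run:
```python
from h import *
plan(*tgtS(.0),-.1143); s=status.sense(); print(s['force'],s['moment'])
```

```text
clk 15.45 pos [ 0.6251 -0.2347  0.115 ] rot [-3.141e+00  1.000e-03 -1.150e-01] j6 1.25 MOVE [0.0018 0.0003 0.0071] spin -0.0
[-0.48135672 -0.60496812 -1.84559672] [0.02334201 0.14804555 0.04210997]
```

move_arm([
  [[0.001,0,0.002,0],[0.002,0,0.0035,0],[0.002,0,0.005,0],[0.002,0,0.005,0],[0.002,0,0.005,0]],
])

```text
clock: 15.95
eef_pos: [0.6271, -0.235, 0.1102]
tool_rot: [-3.142, 0.0, -0.115]
force: [0.7, 0.8, -1.6]
opening: 0.0375
grasp_force: 35.0
```

move_arm([
  [[0.0005,0,0.001,0],[0.0005,0,0.002,0],[0.0005,0,0.002,0],[0.0005,0,0.002,0]],
], grip_force=15)

```text
clock: 16.35
eef_pos: [0.6275, -0.2351, 0.1096]
tool_rot: [3.141, 0.0, -0.115]
force: [-6.1, 2.1, 7.2]
opening: 0.038
grasp_force: 15.0
```

move_arm([
  [[0,0,0,0],[0,0,0,0],[0,0,0,0]],
], grip_force=3)

```text
clock: 16.65
eef_pos: [0.6275, -0.235, 0.1083]
tool_rot: [-3.142, 0.0, -0.115]
force: [-2.8, 1.8, 3.0]
opening: 0.0378
grasp_force: 3.0
```

move_arm([
  [[0,0,0,0],[0,0,0,0],[0,0,0,0],[0,0,-0.01,0],[0,0,-0.04,0],[0,0,-0.08,0],[-0.04,0,-0.12,0],[-0.08,0,-0.16,0]],
], grip=0.3)

```text
clock: 17.45
eef_pos: [0.557, -0.2269, 0.2607]
tool_rot: [3.141, -0.0, -0.114]
force: [0.9, -0.7, 1.0]
opening: 0.0605
grasp_force: 0.0
```

Run:
```python
from h import *
plan(.52,-.28,.3,-.1143)
```

```text
clk 17.45 pos [ 0.557  -0.2269  0.2607] rot [ 3.141 -0.    -0.114] j6 1.21 MOVE [-0.0306  0.057  -0.0393] spin -0.0
```

move_arm([
  [[-0.05,0.05,-0.035,0],[-0.05,0.05,-0.035,0],[-0.05,0.05,-0.035,0],[-0.05,0.05,-0.035,0]],
])

```text
clock: 17.85
eef_pos: [0.5022, -0.2712, 0.295]
tool_rot: [3.141, -0.002, -0.116]
force: [0.1, 0.5, -0.2]
opening: 0.0603
grasp_force: 0.0
```

Run:
```python
from h import *
import pickle
plan(.52,-.28,.3,-.1143)
c=cal('wrist'); w=imaging.read_camera('wrist'); pickle.dump((w,c),open('w6.pkl','wb'))
M,o=rack(PS,.060,'S'); H=lambda *q:proj('wrist',o+M@np.array(q),c)
print('pred head top corners',[H(x,y,.019).round(1) for x,y in ((.0665,.033),(.0665,-.033),(.0285,.033),(.0285,-.033))],'handle end',[H(-.0665,y,.012).round(1) for y in (.011,-.011)])
pp=np.array([H(x,y,0) for x in(-.09,.09) for y in (-.06,.06)]); lo=pp.min(0).astype(int)-12; lo=np.maximum(lo,0); hi=np.minimum(pp.max(0).astype(int)+12,[560,420])
k=w[lo[1]:hi[1],lo[0]:hi[0]]; s=min(800/k.shape[1],600/k.shape[0],4); print(lo,s)
save(np.clip(cv2.resize(k,None,fx=s,fy=s,interpolation=cv2.INTER_CUBIC)*1.3,0,255).astype(np.uint8)[:600,:800],'w6c.png')
hsv=cv2.cvtColor(w,cv2.COLOR_RGB2HSV); m=cv2.inRange(hsv,(4,110,40),(14,255,200))
n,l,st,ce=cv2.connectedComponentsWithStats(m)
for i in range(1,n):
    if st[i,4]>400: print(st[i],ce[i].round(), np.round(cv2.boxPoints(cv2.minAreaRect(np.argwhere(l==i)[:,::-1].astype(np.float32))),1).tolist())
```

```text
clk 17.85 pos [ 0.5022 -0.2712  0.295 ] rot [ 3.141e+00 -2.000e-03 -1.160e-01] j6 1.1 MOVE [ 0.0187  0.0067 -0.005 ] spin -0.1
pred head top corners [array([224.8, 130.8]), array([218.3,  78.1]), array([257.8, 130.1]), array([254.8,  76.6])] handle end [array([342.3, 110.9]), array([344.2,  93.5])]
[185  37] 4
[ 219   68   40   64 2065] [239.  99.] [[218.39999389648438, 69.30000305175781], [256.20001220703125, 67.5999984741211], [259.1000061035156, 130.1999969482422], [221.3000030517578, 131.89999389648438]]
[  61  139   71   46 1973] [ 95. 162.] [[59.20000076293945, 153.6999969482422], [124.80000305175781, 137.3000030517578], [132.89999389648438, 169.5], [67.19999694824219, 185.89999389648438]]
```

Run:
```python
from h import *
import pickle
w,c=pickle.load(open('w6.pkl','rb'))
M,o=rack(PS,.060,'S'); H=lambda *q:proj('wrist',o+M@np.array(q),c).round(1).tolist()
print('uphill bottom',H(.0475,-.033,-.005),H(.0475,-.033,-.019),'top',H(.0475,-.033,.019),'downhill top',H(.0475,.033,.019))
L=np.array(w,float)
for nm,cols in (('x236-240',slice(236,241)),('x228',slice(226,231)),('x250',slice(248,253))):
    g=L[55:150,cols].mean(1); d=np.abs(np.diff(g,axis=0)).sum(1); print(nm,[(55+i,round(float(x))) for i,x in enumerate(d) if x>22])
for r in (85,100,125):
    g=L[r-1:r+2,190:370].mean(0); d=np.abs(np.diff(g,axis=0)).sum(1); print('row',r,[(190+i,round(float(x))) for i,x in enumerate(d) if x>35])
g=L[80:130,310:316].mean(1); d=np.abs(np.diff(g,axis=0)).sum(1); print('handle col313',[(80+i,round(float(x))) for i,x in enumerate(d) if x>18])
print('pred handle',H(-.035,.011,.012),H(-.035,-.011,.012),'slot',H(-.035,.014,-.005),H(-.035,-.014,-.005),'head rear',H(.0285,0,.019),'front',H(.0665,0,.019),'end',H(-.0665,0,.012))
```

```text
uphill bottom [239.1, 68.9] [240.6, 64.5] top [236.4, 77.2] downhill top [241.2, 130.4]
x236-240 [(65, 52), (66, 116), (67, 44), (68, 36), (76, 36), (77, 27), (130, 31), (131, 85), (134, 87), (142, 184), (144, 59), (145, 96), (146, 39)]
x228 [(66, 124), (67, 58), (68, 56), (69, 35), (71, 29), (81, 23), (130, 28), (131, 71), (134, 79), (141, 41), (142, 32)]
x250 [(65, 111), (66, 69), (67, 57), (69, 43), (78, 66), (79, 62), (81, 25), (130, 51), (131, 132), (132, 26), (133, 70), (134, 34), (135, 109), (136, 72), (141, 82), (142, 133), (144, 226), (145, 58), (146, 32)]
row 85 [(204, 54), (205, 80), (218, 67), (253, 42), (254, 35), (257, 147), (338, 82), (343, 107), (344, 42), (359, 113)]
row 100 [(206, 49), (207, 90), (220, 94), (254, 36), (256, 133), (257, 66), (340, 50), (341, 58), (342, 113), (357, 128)]
row 125 [(210, 61), (211, 72), (223, 47), (253, 74), (256, 81), (257, 70), (258, 41), (306, 147), (353, 60), (354, 66)]
handle col313 [(83, 131), (84, 23), (86, 28), (87, 45), (93, 34), (94, 67), (96, 23), (97, 21), (105, 35), (106, 42), (108, 53), (109, 40), (110, 117), (111, 41), (118, 24)]
pred handle [314.4, 110.2] [315.4, 92.6] slot [313.2, 105.5] [314.3, 83.8] head rear [256.3, 104.4] front [221.6, 105.6] end [343.3, 102.3]
```

The edges match the seated prediction within about 1 px: head 77/131 against 77.2/130.4, and handle end 342.5 against 343.3. The small mallet is home. Now the large mallet.

Run:
```python
from h import *
plan(.40,-.006,.30,0.0)
```

```text
clk 17.9 pos [ 0.5023 -0.2705  0.2939] rot [-3.141 -0.    -0.115] j6 1.1 MOVE [-0.132  -0.251  -0.0061] spin -6.6
```

move_arm([
  [[-0.13,-0.25,-0.005,-6.6],[-0.13,-0.25,-0.005,-6.6],[-0.13,-0.25,-0.005,-6.6],[-0.13,-0.25,-0.005,-6.6],[-0.13,-0.25,-0.005,-6.6],[-0.13,-0.25,-0.005,-6.6],[-0.13,-0.25,-0.005,-6.6],[-0.13,-0.25,-0.005,-6.6]],
], grip=1)

```text
clock: 18.7
eef_pos: [0.4016, -0.0065, 0.2984]
tool_rot: [-3.142, 0.001, 0.004]
force: [-0.2, -0.8, 0.6]
opening: 0.0927
grasp_force: 0.0
```

Run:
```python
from h import *
import pickle
plan(.40,-.006,.30,0.0)
c=cal('wrist'); w=imaging.read_camera('wrist'); pickle.dump((w,c),open('w7.pkl','wb')); save(w,'w7.png')
hsv=cv2.cvtColor(w,cv2.COLOR_RGB2HSV); m=cv2.inRange(hsv,(4,90,40),(22,255,255))
n,l,st,ce=cv2.connectedComponentsWithStats(m)
for i in range(1,n):
    if st[i,4]>400: print(st[i],ce[i].round(), hsv[l==i].mean(0).round())
print([proj('wrist',P,c).round() for P in [(.565,-.004,.046),(.428,-.009,.035)]])
```

```text
clk 18.7 pos [ 0.4016 -0.0065  0.2984] rot [-3.142e+00  1.000e-03  4.000e-03] j6 1.42 MOVE [-0.0016 -0.0005 -0.0016] spin 0.2
[  0   0  28  51 901] [15. 23.] [ 12. 183. 124.]
[  24    0  100   82 1575] [62. 35.] [ 18.  94. 125.]
[114   0  24  71 424] [126.  37.] [18. 98. 91.]
[423   0  27  59 424] [435.  28.] [ 18.  96. 110.]
[ 438    0  112   89 4551] [488.  39.] [ 16. 112. 127.]
[ 244   31   80  129 4783] [284.  75.] [ 15. 125. 126.]
[101 293  26  53 677] [111. 318.] [ 20. 137.  69.]
[443 293  27  53 676] [458. 318.] [ 20. 137.  72.]
[ 258  339  282   56 5124] [399. 374.] [ 20. 138.  71.]
[array([284.,  49.]), array([287., 160.])]
```

View pics/w7.png

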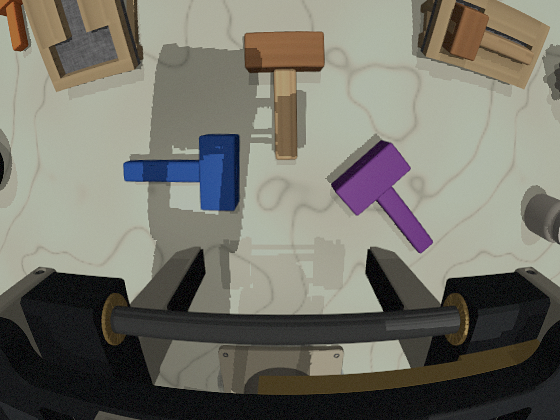

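The view shows the large wooden mallet with its head at (284,50) and its handle down to (286,159). The blue mallet at (180,172) and the purple one at (380,195) are the look-alikes, and I'll avoid them. The small mallet sits in its rack at (470,33).

Run:
```python
from h import *
import pickle
w,c=pickle.load(open('w7.pkl','rb'))
hsv=cv2.cvtColor(w,cv2.COLOR_RGB2HSV); m=cv2.inRange(hsv,(4,90,40),(22,255,255))
n,l,st,ce=cv2.connectedComponentsWithStats(m); b=(l==l[50,284])
H=[]
for r in (82,90,100,110,120,130,140,150):
    xs=np.where(b[r])[0]; L=onz('wrist',(xs.min()-.0,r),.035,c); Rr=onz('wrist',(xs.max()+1.,r),.035,c); H.append((L+Rr)/2); print(r,xs.min(),xs.max(),(H[-1]).round(4),round(np.linalg.norm(L-Rr),4))
H=np.array(H); k=np.polyfit(H[:,0],H[:,1],1); print('axis',k)
for cx in (255,270,285,300,315):
    ys=np.where(b[:,cx])[0]; print(cx,ys.min(),ys.max(),onz('wrist',(cx,ys.min()),.046,c).round(4), onz('wrist',(cx,ys.max()+1),.035,c).round(4))
for r in (38,50,58): xs=np.where(b[r])[0]; print(r,onz('wrist',(xs.min(),r),.046,c).round(4),onz('wrist',(xs.max()+1,r),.046,c).round(4))
```

```text
82 274 295 [ 0.5257 -0.0056  0.035 ] 0.0268
90 274 295 [ 0.5156 -0.0057  0.035 ] 0.0268
100 274 295 [ 0.5032 -0.0057  0.035 ] 0.0268
110 275 296 [ 0.4907 -0.007   0.035 ] 0.0269
120 275 296 [ 0.4783 -0.0071  0.035 ] 0.0269
130 275 296 [ 0.4659 -0.0071  0.035 ] 0.027
140 275 296 [ 0.4535 -0.0072  0.035 ] 0.0272
150 276 296 [ 0.441  -0.0078  0.035 ] 0.026
axis [ 0.02636173 -0.01941792]
255 33 72 [0.5862 0.0303 0.046 ] [0.5373 0.031  0.035 ]
270 32 71 [0.5871 0.0125 0.046 ] [0.5383 0.0127 0.035 ]
285 32 158 [ 0.587  -0.0054  0.046 ] [ 0.4296 -0.006   0.035 ]
300 31 71 [ 0.5886 -0.0232  0.046 ] [ 0.5384 -0.0238  0.035 ]
315 32 70 [ 0.5878 -0.0411  0.046 ] [ 0.5401 -0.0421  0.035 ]
38 [0.5802 0.0435 0.046 ] [ 0.5805 -0.0519  0.046 ]
50 [0.5648 0.0421 0.046 ] [ 0.5652 -0.0519  0.046 ]
58 [0.5547 0.042  0.046 ] [ 0.5551 -0.0519  0.046 ]
```

Run:
```python
from h import *
plan(.5205,-.0057,.048,0.02)
```

```text
clk 18.75 pos [ 0.4017 -0.0073  0.2984] rot [3.141e+00 1.000e-03 2.000e-03] j6 1.42 MOVE [ 0.119  -0.0014  0.2503] spin -1.0
```

move_arm([
  [[0.04,-0.001,0.02,-1.1],[0.08,-0.001,0.05,-1.1],[0.119,-0.001,0.09,-1.1],[0.119,-0.001,0.13,-1.1],[0.119,-0.001,0.17,-1.1],[0.119,-0.001,0.19,-1.1],[0.119,-0.001,0.2,-1.1],[0.119,-0.001,0.2,-1.1]],
])

```text
clock: 19.55
eef_pos: [0.5196, -0.0073, 0.097]
tool_rot: [-3.141, 0.004, 0.018]
force: [-1.2, 0.0, 0.3]
opening: 0.0931
grasp_force: 0.0
```

Run:
```python
from h import *
plan(.5205,-.0057,.048,0.02)
```

```text
clk 19.55 pos [ 0.5196 -0.0073  0.097 ] rot [-3.141  0.004  0.018] j6 1.44 MOVE [ 0.0011 -0.0016  0.049 ] spin -0.1
```

move_arm([
  [[0.001,-0.0015,0.025,0],[0.001,-0.0015,0.049,0],[0.001,-0.0015,0.049,0],[0.001,-0.0015,0.049,0],[0.001,-0.0015,0.049,0],[0.001,-0.0015,0.049,0],[0.001,-0.0015,0.049,0],[0.001,-0.0015,0.049,0]],
], grip=-0.6, grip_force=8)

```text
clock: 20.35
eef_pos: [0.5219, -0.0051, 0.0507]
tool_rot: [3.141, -0.001, 0.019]
force: [0.8, 0.2, 0.5]
opening: 0.0337
grasp_force: 0.0
```

move_arm([
  [[0,0,0,0],[0,0,0,0],[0,0,0,0],[0,0,0,0],[0,0,0,0]],
])

```text
clock: 20.85
eef_pos: [0.5216, -0.0051, 0.0503]
tool_rot: [3.142, -0.0, 0.019]
force: [-1.3, -0.7, 4.9]
opening: 0.0277
grasp_force: 8.0
```

move_arm([
  [[0.0015,0,-0.0035,0],[0.0035,0,-0.0075,0],[0.006,0,-0.0115,0],[0.01,0,-0.0165,0],[0.0145,0,-0.0215,0],[0.019,0,-0.0255,0],[0.024,0,-0.0295,0],[0.024,0,-0.0295,0]],
], grip_force=5)

```text
clock: 21.65
eef_pos: [0.5469, -0.0046, 0.0805]
tool_rot: [3.141, -0.002, 0.02]
force: [-0.8, 0.8, 1.6]
opening: 0.028
grasp_force: 5.0
```

move_arm([
  [[0,0,0,0],[0,0,0,0],[0,0,0,0]],
])

```text
clock: 21.95
eef_pos: [0.5453, -0.0046, 0.0793]
tool_rot: [3.142, 0.0, 0.019]
force: [-1.0, 0.6, 1.2]
opening: 0.028
grasp_force: 5.0
```

```bash
cat >> h.py <<'E'
def chkL(T,yaw,g=21.,zc=7.):
    c=cal('wrist')
    for th in (0,10,20,25,30,35,40):
        t=np.radians(th); out=[]
        for (u,z) in ((g,23),(g+46,23),(g+46,-23)):
            du,dz=u/1e3,(z-zc)/1e3; h=du*np.cos(t)+dz*np.sin(t); v=-du*np.sin(t)+dz*np.cos(t)
            out.append(proj('wrist',np.array([T[0]+h*np.cos(yaw),T[1]+h*np.sin(yaw),T[2]-.0203+v]),c).round(1).tolist())
        print(th,out)
    w=imaging.read_camera('wrist'); g=np.array(w,float)
    for cs in (250,280,320):
        d=np.abs(np.diff(g[60:330,cs-3:cs+4].mean(1),axis=0)).sum(1); print(cs,[(60+i,round(float(x))) for i,x in enumerate(d) if x>25])
    return w
E
python3 - <<'E'
from h import *
plan(.54,0,.08,.02); s=status.sense(); save(chkL(s['eef_pos'],.02),'w8.png')
E
```

```text
clk 21.95 pos [ 0.5453 -0.0046  0.0793] rot [3.142 0.    0.019] j6 1.45 MOVE [-0.0052 -0.0047 -0.0007] spin -0.0
0 [[286.2, 242.8], [286.3, 145.6], [285.9, 139.0]]
10 [[286.2, 235.1], [286.2, 139.9], [285.9, 147.8]]
20 [[286.2, 228.8], [286.1, 139.0], [285.8, 158.7]]
25 [[286.1, 226.2], [286.0, 140.0], [285.8, 164.8]]
30 [[286.1, 224.0], [286.0, 141.9], [285.7, 171.2]]
35 [[286.1, 222.3], [286.0, 144.6], [285.7, 177.9]]
40 [[286.1, 220.9], [285.9, 148.0], [285.7, 184.9]]
250 [(144, 121), (145, 99), (146, 32), (224, 56), (235, 178), (236, 118), (244, 37), (245, 39), (247, 27), (270, 27), (314, 37), (318, 27)]
280 [(144, 116), (145, 66), (146, 25), (224, 43), (229, 43), (230, 86), (269, 67), (283, 40), (284, 33), (294, 66), (297, 39), (298, 42), (313, 108), (314, 163), (319, 30), (326, 31)]
320 [(127, 204), (144, 51), (145, 103), (146, 47), (147, 36), (152, 84), (224, 31), (225, 33), (235, 340), (236, 148), (246, 87), (247, 130), (248, 70), (313, 25), (314, 34), (319, 26), (325, 38)]
```

move_arm([
  [[0,0,0,0],[0,0,0,0],[0,0,-0.01,0],[0,0,-0.03,0],[0,0,-0.06,0],[0,0,-0.1,-5],[0,0,-0.14,-13],[0,0,-0.17,-21]],
], grip_force=55)

```text
clock: 22.8
eef_pos: [0.5458, -0.0046, 0.2526]
tool_rot: [3.141, -0.002, 0.392]
force: [1.0, 0.7, -3.5]
opening: 0.0274
grasp_force: 55.0
```

move_arm([
  [[0,0,0,-8],[0,0,0,-16],[0,0,0,-24],[0,0,0,-32],[0,0,0,-40],[0,0,0,-48],[0,0,0,-56],[0,0,0,-64]],
])

```text
clock: 23.6
eef_pos: [0.5452, -0.0046, 0.2495]
tool_rot: [-3.141, 0.0, 1.509]
force: [-0.0, 0.0, -3.5]
opening: 0.0272
grasp_force: 55.0
```

```bash
cat >> h.py <<'E'
def tgtL(off):
    M,o=rack(PL,.084,'L'); return o+M@np.array([.0135,0,.007+off])+np.array([0,0,.0203])
E
python3 - <<'E'
from h import *
print(tgtL(0),tgtL(.03))
t=tgtL(.05); plan(t[0],t[1],.24,np.pi+.0917)
E
```

```text
[0.61818719 0.2688884  0.10967436] [0.60325021 0.26751483 0.13565512]
clk 23.6 pos [ 0.5452 -0.0046  0.2495] rot [-3.141  0.     1.509] j6 -0.04 MOVE [0.2736 0.0312 0.0095] spin -98.8
```

move_arm([
  [[0.035,0.004,0,-8],[0.07,0.008,0,-16],[0.105,0.012,0,-24],[0.14,0.016,0,-32],[0.175,0.02,0,-40],[0.21,0.024,0,-48],[0.24,0.028,0,-56],[0.273,0.031,0,-64]],
])

```text
clock: 24.4
eef_pos: [0.5948, 0.2668, 0.2494]
tool_rot: [-3.141, -0.0, 2.626]
force: [1.1, -0.7, -4.0]
opening: 0.0273
grasp_force: 55.0
```

Run:
```python
from h import *
t=tgtL(.05); plan(t[0],t[1],.24,np.pi+.0917)
```

```text
clk 24.4 pos [0.5948 0.2668 0.2494] rot [-3.141 -0.     2.626] j6 -0.71 MOVE [ 0.0012 -0.0009  0.0094] spin -34.8
```

move_arm([
  [[0,0,0,-8],[0,0,0,-16],[0,0,0,-24],[0,0,0,-32],[0,0,0,-34.8],[0,0,0,-34.8],[0,0,0.01,-34.8],[0,0,0.01,-34.8]],
])

```text
clock: 25.2
eef_pos: [0.5941, 0.2653, 0.2373]
tool_rot: [-3.141, -0.003, -3.057]
force: [0.1, -0.5, -5.3]
opening: 0.0276
grasp_force: 55.0
```

Run:
```python
from h import *
s=status.sense(); chkL(s['eef_pos'],s['tool_rot'][2])
plan(*tgtL(.03),np.pi+.0917)
```

```text
0 [[283.5, 240.5], [283.4, 143.1], [283.9, 137.3]]
10 [[283.5, 232.9], [283.6, 137.6], [284.0, 146.3]]
20 [[283.6, 226.7], [283.7, 136.9], [284.0, 157.3]]
25 [[283.6, 224.1], [283.8, 138.1], [284.1, 163.4]]
30 [[283.6, 222.0], [283.8, 140.1], [284.1, 169.9]]
35 [[283.7, 220.2], [283.9, 142.9], [284.1, 176.7]]
40 [[283.7, 218.9], [283.9, 146.3], [284.1, 183.7]]
250 [(64, 61), (67, 26), (68, 26), (72, 36), (76, 30), (79, 32), (136, 31), (145, 330), (146, 64), (147, 34), (169, 48), (180, 77), (192, 64), (203, 31), (224, 27), (235, 50), (236, 87), (237, 38), (314, 36), (321, 39), (323, 34), (326, 25)]
280 [(137, 26), (145, 73), (146, 43), (224, 56), (225, 45), (229, 32), (230, 113), (231, 41), (232, 39), (234, 68), (247, 26), (268, 41), (313, 85), (314, 140), (318, 28), (319, 44), (323, 31)]
320 [(128, 75), (136, 45), (145, 97), (146, 37), (147, 27), (223, 26), (224, 52), (225, 38), (236, 79), (237, 54), (247, 26), (286, 31), (313, 28), (314, 29), (321, 38), (323, 33)]
clk 25.25 pos [0.5941 0.2654 0.2378] rot [-3.141e+00 -3.000e-03 -3.057e+00] j6 -1.31 MOVE [-0.0095  0.0014  0.1021] spin -0.4
```

move_arm([
  [[-0.009,0.0014,0.02,-0.4],[-0.009,0.0014,0.045,-0.4],[-0.009,0.0014,0.07,-0.4],[-0.009,0.0014,0.088,-0.4],[-0.009,0.0014,0.1,-0.4],[-0.009,0.0014,0.1,-0.4],[-0.009,0.0014,0.1,-0.4],[-0.009,0.0014,0.1,-0.4]],
])

```text
clock: 26.05
eef_pos: [0.6047, 0.2682, 0.1413]
tool_rot: [3.141, 0.003, -3.049]
force: [0.4, -0.5, -4.0]
opening: 0.0273
grasp_force: 55.0
```

Run:
```python
from h import *
plan(*tgtL(.02),np.pi+.0917);plan(*tgtL(0),np.pi+.0917)
```

```text
clk 26.05 pos [0.6047 0.2682 0.1413] rot [ 3.141e+00  3.000e-03 -3.049e+00] j6 -1.32 MOVE [-0.0034 -0.0005  0.0143] spin 0.1
clk 26.05 pos [0.6047 0.2682 0.1413] rot [ 3.141e+00  3.000e-03 -3.049e+00] j6 -1.32 MOVE [-0.0134 -0.0006  0.0317] spin 0.1
```

move_arm([
  [[-0.0028,-0.0005,0.0115,0],[-0.0028,-0.0005,0.0115,0],[-0.005,-0.0005,0.0155,0],[-0.0075,-0.0005,0.0195,0],[-0.0095,-0.0005,0.023,0],[-0.0095,-0.0005,0.023,0],[-0.0095,-0.0005,0.023,0],[-0.0095,-0.0005,0.023,0]],
])

```text
clock: 26.85
eef_pos: [0.6133, 0.2683, 0.1167]
tool_rot: [3.142, 0.0, -3.049]
force: [0.5, -0.7, -3.8]
opening: 0.0273
grasp_force: 55.0
```

Run:
```python
from h import *
plan(*tgtL(0),np.pi+.0917); print(status.sense()['force'])
```

```text
clk 26.85 pos [0.6133 0.2683 0.1167] rot [ 3.142  0.    -3.049] j6 -1.33 MOVE [-0.0049  0.0002  0.007 ] spin 0.1
[ 0.54159437 -0.72483343 -3.81875353]
```

move_arm([
  [[-0.001,0,0.0015,0],[-0.002,0,0.003,0],[-0.003,0,0.0045,0],[-0.0037,0,0.0055,0],[-0.0037,0,0.0055,0],[-0.0037,0,0.0055,0]],
])

```text
clock: 27.45
eef_pos: [0.6169, 0.2685, 0.111]
tool_rot: [-3.142, -0.0, -3.049]
force: [-0.9, 0.1, -3.6]
opening: 0.0274
grasp_force: 55.0
```

move_arm([
  [[-0.0004,0,0.0008,0],[-0.0006,0,0.0016,0],[-0.0006,0,0.0016,0],[-0.0006,0,0.0016,0]],
], grip_force=25)

```text
clock: 27.85
eef_pos: [0.6178, 0.2686, 0.1108]
tool_rot: [3.142, 0.001, -3.049]
force: [-4.3, -1.4, 6.8]
opening: 0.0274
grasp_force: 25.0
```

Contact came at floor height with a reaction normal to the board. I'll relax the grip, then let go.

move_arm([
  [[0,0,0,0],[0,0,0,0],[0,0,0,0]],
], grip_force=4)

```text
clock: 28.15
eef_pos: [0.6184, 0.2686, 0.1106]
tool_rot: [3.141, 0.002, -3.049]
force: [-1.4, -1.6, 6.2]
opening: 0.0278
grasp_force: 4.0
```

move_arm([
  [[0,0,0,0],[0,0,0,0],[0,0,0,0],[0,0,-0.01,0],[0,0,-0.04,0],[0,0,-0.08,0],[0.02,0,-0.12,0],[0.03,0,-0.15,0]],
], grip=0.3)

```text
clock: 28.95
eef_pos: [0.5875, 0.2661, 0.2633]
tool_rot: [3.141, 0.003, -3.049]
force: [0.2, 0.8, 1.0]
opening: 0.0608
grasp_force: 0.0
```

move_arm([
  [[0,0,-0.01,0],[0,0,-0.01,0],[0,0,-0.01,0]],
])

```text
clock: 29.25
eef_pos: [0.5875, 0.2656, 0.2677]
tool_rot: [-3.141, -0.002, -3.049]
force: [0.6, -0.0, -1.1]
opening: 0.0604
grasp_force: 0.0
```

```bash
cat > ck.py <<'E'
from h import *
plan(.59,.27,.27,np.pi+.0917)
c=cal('wrist'); w=imaging.read_camera('wrist'); save(w,'wL.png')
M,o=rack(PL,.084,'L'); H=lambda *q:proj('wrist',o+M@np.array(q),c).round(1).tolist()
print('head top front/rear',H(.0805,0,.023),H(.0345,0,.023),'at y30',H(.0805,.03,.023),H(.0345,.03,.023),'y-30',H(.0805,-.03,.023),H(.0345,-.03,.023))
print('head sides mid',H(.0575,.048,.023),H(.0575,-.048,.023),'handle sides x0',H(0,.014,.012),H(0,-.014,.012),'x-40',H(-.04,.014,.012),H(-.04,-.014,.012),'end',H(-.0805,0,.012))
print('pocket edges', H(.0835,0,-.007),H(.0575,.051,-.007),H(.0575,-.051,-.007))
L=np.array(w,float)
def col(x,a,b,t=35):
    x=int(x); d=np.abs(np.diff(L[a:b,x-2:x+3].mean(1),axis=0)).sum(1); print('col',x,[(a+i,round(float(v))) for i,v in enumerate(d) if v>t])
def row(r,a,b,t=35):
    r=int(r); d=np.abs(np.diff(L[r-1:r+2,a:b].mean(0),axis=0)).sum(1); print('row',r,[(a+i,round(float(v))) for i,v in enumerate(d) if v>t])
for y in (.03,-.03): p=H(.0575,y,.023); col(p[0],int(p[1])-50,int(p[1])+70)
p=H(.0575,0,.023); row(p[1],int(p[0])-100,int(p[0])+100)
for x in (0,-.04): p=H(x,0,.012); row(p[1],int(p[0])-50,int(p[0])+50,25)
E
python3 ck.py
```

```text
clk 29.25 pos [0.5875 0.2656 0.2677] rot [-3.141e+00 -2.000e-03 -3.049e+00] j6 -1.32 MOVE [-0.0029  0.0042 -0.0024] spin 0.1
head top front/rear [285.0, 159.5] [284.9, 202.0] at y30 [256.3, 159.6] [255.0, 201.9] y-30 [313.6, 159.7] [314.8, 202.0]
head sides mid [238.3, 180.4] [331.6, 180.5] handle sides x0 [271.0, 237.7] [298.7, 237.8] x-40 [270.7, 277.3] [298.8, 277.3] end [284.7, 317.8]
pocket edges [285.0, 167.3] [239.3, 189.2] [330.6, 189.3]
col 255 [(152, 72), (156, 56), (157, 70), (198, 86), (208, 47), (210, 89), (211, 130), (217, 36), (218, 122)]
col 314 [(152, 60), (153, 103), (154, 70), (156, 56), (157, 69), (198, 91), (208, 69), (210, 62), (211, 146), (217, 69), (218, 94), (225, 52), (226, 73), (227, 39), (228, 111)]
row 180 [(223, 69), (238, 123), (260, 54), (261, 78), (287, 92), (288, 38), (329, 48), (331, 227), (344, 51), (345, 57), (361, 83), (362, 56), (381, 187)]
row 237 [(236, 152), (267, 30), (268, 54), (269, 30), (271, 45), (272, 42), (297, 60), (298, 39), (299, 47), (300, 68)]
row 277 [(267, 44), (268, 87), (269, 31), (271, 45), (272, 41), (298, 60), (300, 106)]
```

move_arm([
  [[0.13,0,0.02,0],[0.13,0,0.02,0],[0.13,0,0.02,0],[0.13,0,0.02,0],[0.13,0,0.02,0],[0.13,0,0.02,0]],
])

```text
clock: 29.9
eef_pos: [0.459, 0.2537, 0.2488]
tool_rot: [-3.141, -0.0, -3.049]
force: [-0.7, -0.8, -0.1]
opening: 0.0606
grasp_force: 0.0
```

```bash
sed -i 's/wL.png/wL2.png/' ck.py; python3 ck.py
```

```text
clk 29.9 pos [0.459  0.2537 0.2488] rot [-3.141 -0.    -3.049] j6 -1.26 MOVE [-0.1319  0.0041 -0.0212] spin 0.0
head top front/rear [284.8, 278.9] [284.8, 320.1] at y30 [257.8, 278.7] [257.5, 319.8] y-30 [311.9, 278.8] [312.0, 319.9]
head sides mid [241.5, 299.0] [328.1, 299.1] handle sides x0 [272.4, 348.5] [297.1, 348.6] x-40 [272.4, 381.4] [296.9, 381.5] end [284.6, 412.9]
pocket edges [284.8, 277.2] [242.3, 298.1] [327.3, 298.3]
col 257 [(261, 40), (275, 106), (276, 45), (280, 63), (281, 59), (313, 138), (314, 109), (319, 37), (343, 78), (344, 143)]
col 312 [(261, 55), (275, 105), (276, 36), (313, 65), (314, 59), (343, 37), (344, 71), (346, 38), (348, 47)]
row 299 [(207, 75), (208, 107), (223, 247), (224, 225), (225, 49), (226, 41), (227, 63), (241, 80), (242, 62), (289, 68), (328, 108), (341, 43), (344, 53), (345, 228), (346, 50), (361, 128), (362, 72)]
row 348 [(269, 120), (270, 164), (271, 46), (272, 59), (273, 129), (274, 29), (294, 37), (295, 49), (296, 115), (297, 36), (298, 202), (299, 74), (311, 26), (312, 61), (314, 79), (317, 34)]
row 381 []
```

Run:
```python
from h import *
M,o=rack(PL,.084,'L')
c2=cal('wrist'); f,cx,cy,Rm,t=c2
# view-1 camera: same orientation, displaced by the tool motion
C1=-Rm.T@t+np.array([.5875-.459,.2656-.2537,.2677-.2488]); c1=(f,cx,cy,Rm,-Rm@C1)
g=lambda q,c:proj('wrist',o+M@np.array(q),c)[1]
for q in ((.0805,0,.023),(.0835,0,.023),(.0835,0,.027),(.0805,0,.027),(.0345,0,.023),(.0375,0,.023),(.0375,0,.027)): print(q,g(q,c1).round(1),g(q,c2).round(1))
print('board low edge',g((.1015,0,-.007),c1).round(1),g((.1015,0,-.007),c2).round(1))
print('pocket front edge',g((.0835,0.03,-.007),c1).round(1),g((.0835,0.03,-.007),c2).round(1))
r=least_squares(lambda p:[g((.0805+p[0],0,.023+p[1]),c1)-156.8,g((.0805+p[0],0,.023+p[1]),c2)-275.8],[0,0]); print(r.x)
```

```text
(0.0805, 0, 0.023) 159.0 278.6
(0.0835, 0, 0.023) 156.4 275.9
(0.0835, 0, 0.027) 154.8 275.7
(0.0805, 0, 0.027) 157.5 278.5
(0.0345, 0, 0.023) 201.4 319.7
(0.0375, 0, 0.023) 198.5 317.1
(0.0375, 0, 0.027) 197.4 317.4
board low edge 152.3 262.0
pocket front edge 166.8 276.7
[ 0.00315155 -0.00154397]
```

```bash
python3 -c "
from h import *
print(workorder.close_job())"
```

```text
the job is handed in; nothing more can be done
None
```

I've handed the job in: both mallets measure as seated in their own recesses (small about 1 mm off centre, large about 3 mm downhill against its wall), but `close_job` gave no verdict.

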